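# Slide the round ballast weight off the stand into the tray

## Task

The round ballast weight on the raised stand is too heavy to lift: push it along the stand, lying flat, until it tips over the open edge and drops into the empty clear tray below. Leave the square weight where it is.

Things in the scene. Friction and masses are not known exactly. Their poses are not given: they have to be found in the camera images.
- round_weight_centre (a point): Round ballast weight, a plain dark cast-steel disc 90 mm in diameter and 32 mm thick, about 1.3 kg, lying flat and loose on the stand with at least 30 mm free between it and the square weight, and nothing behind or in front of it. This point is its centre, 16 mm above its underside; z is its axis. It slides on the stand when pushed with roughly 5 to 11 N.
- square_weight_centre (a point): Square ballast weight, a plain dark cast-steel block 86 x 86 mm and 32 mm thick, about 1.3 kg, loose on the stand beside the round one along the stand's x (centres 125 to 155 mm apart along that x; either may be the nearer to the robot). This point is its centre, 16 mm above its underside; x and y are parallel to its sides. To be left alone.
- stand: Fixed low stand, a grey plate on aluminium legs. Origin on the bench under the plate's centre; x and y along the plate, z up. The plate measures 340 mm along x and 280 mm along y, and its top is 98 mm above the bench. Low rails 12 mm high run along its two ends (x = +-163 mm). The two long edges have no rail: the edge at y = -140 mm overhangs the tray, the edge at y = +140 mm is the back. The fingers can reach down behind the weights to the plate from above.
- tray: Fixed clear empty parts tray, 431 mm along x, 284 mm along y, 85 mm high, walls about 10 mm, floor 3 mm thick. Origin on the bench under its centre, axes parallel to the stand's; its centre lies 262 mm from the stand's in the stand's -y direction, so that the stand's open edge overhangs the tray's nearest long wall by 10 mm on the inside.
Mind the look-alikes: they are no part of the job. Leave any blue or pink look-alike of the part that bears round_weight_centre alone.

How it is judged (in metres and radians):
On the way:
1. the round weight has been slid, flat on the stand, to within 55 mm of the open edge (its rim over the edge or nearly so) (y of round_weight_centre in the frame of stand between -0.15 and -0.085 m and z of round_weight_centre in the frame of stand above 0.108 m and angle between round_weight_centre's own z axis and vertical below 0.2 rad), for 0.05 s.
At the end, for the whole second after the job is handed in: The round weight lies at rest inside the tray, its centre within the tray's walls and less than 70 mm above the bench; the square weight is within 20 mm of where it started (x of round_weight_centre in the frame of tray between -0.2 and 0.2 m and y of round_weight_centre in the frame of tray between -0.13 and 0.13 m and z of round_weight_centre in the frame of tray below 0.07 m and linear speed of round_weight below 0.03 m/s and distance of square_weight_centre from where it was at the start of the episode below 0.02 m); the robot touches nothing.
It fails at once if the round weight is lifted more than 25 mm off the stand (z of round_weight_centre in the frame of stand above 0.139 m).
It fails at once if the square weight is moved more than 20 mm (distance of square_weight_centre from where it was at the start of the episode above 0.02 m).
It also fails if it takes over 35 s, if anything falls off the work surface, if the arm or the gripper's body presses on something with over 40 N, if the wrist force passes 120 N, or if a joint passes its speed limit or range.

## Robot

A 6-joint arm with a two-finger parallel gripper is mounted at the origin on the work surface; the furniture and walls round the work are solid. World frame = base frame: x ahead of the robot, y to its left, z up, the work surface at z = 0. Lengths are in mm, angles in rad, forces in N, time in s.
With the tool pointing down it reaches from about 400 to 925 mm from the base axis. Payload 12.5 kg.
Tool frame: the origin (TCP) lies at the very end of the fingers, on their centre line; the grasp point (between the pads) lies 19 mm behind it; z points along the fingers, y is the line along which they close (so a half turn about z gives the same grasp; the last joint's range is limited). The gripper opens to 95 mm and grips with 3 to 60 N. Pads are 20 mm wide; open, the fingers measure 119 mm over their backs; the gripper's body (75 mm by 180 mm) begins 59 mm behind the grasp point.
Start: joints at [-1.416, 0.491, 1.559, -0, 1.092, -0.106], TCP at [161.182, -603.881, 175.061] pointing down, gripper open.
Joint ranges: [-3.1, 3.1], [-0.84, 2.19], [0.05, 2.79], [-1.13, 4.28], [0.06, 2.93], [-2.69, 2.69]. Speed limits (rad/s): [2.22, 2.22, 2.79, 3.14, 3.14, 3.14].

## Interface

Orientations are given as [roll, pitch, yaw] about the fixed x, y, z axes, in that order (R = Rz(yaw) Ry(pitch) Rx(roll)).
In Python, from cell import state, imaging, env, spot_in, mark_of gives the robot as it stands. The module is installed in compiled form; this text tells all that it offers.
- The arm moves only by the tool step_arm, never from a script. Its argument "increments" is a list of rows, each an object with "slide": the shift along the tool's x, y, z in m, a list of three; "roll": the turn about the tool's z in rad. A call has 1 to 5 rows; each row is the pose to reach, as a shift and turn from the pose commanded when the call began, along the tool's axes at that moment; what a row does not reach only later rows make up. A row lasts 1/8 s, in which the tool goes at most 62.5 mm and 10.7 degrees, less where a joint would pass 70% of its speed; a pose out of reach is approached as far as the arm can. A call with a gripper value outside its range is refused whole. "fingers" is the opening, from 0 (shut) to 1 (fully open), set as the call begins (left out, the last holds). The fingers move at their own pace and stop on an object; the grip force is fixed at half the most. Time passes only in rows, so rows that repeat a pose let the fingers close. It gives the time, the measured TCP pose, the force, the opening and the grip force at its end, in the units of the state.
- state(): the state, without advancing time (a new reading comes with each control period).
- imaging.read_camera(name): name is "side" or "top" or "wrist"; returns a dict with "color" (420x560x3 uint8, red, green, blue), "z_map" (420x560 float32, mm along the optical axis (not along the pixel's ray), 0 where there is no reading), "intrinsics" (3x3 intrinsics, pixels), "distortion" ([k1, k2, p1, p2, k3] as OpenCV has them; the pictures are not rectified), "camera_from_world" (4x4, takes a point from world to camera coordinates). Camera axes: x right, y up, looking along -z (the intrinsics and any distortion apply to the point x, -y, -z); pixel columns grow to the right and rows downward; lengths in mm; the calibration is good to about 2 mm. A picture is of the moment at which its call begins.
- env.job_done(): hands the job in; it is judged then, once.
Trained networks look in the newest picture that a camera, given by its name, has taken for a name from the list of things; names that differ only in an ending like _2 or _b are one class to them, and where a whole thing is asked for, a point or a joint stands for the part that bears it (a point fixed in the world has none). Each returns a list of dicts, best first, with "confidence" (0 to 1); they miss things now and then, are a little off and sometimes report something else, mostly with a low value. They report only what shows in the picture. A call takes as long as a camera call. They do not tell look-alikes from the thing itself.
- spot_in(camera, target): "bbox" ([left, top, right, bottom] in pixels, round what is visible of it).
- mark_of(camera, target): "uv" ([column, row] in pixels: a listed point, or the origin of a listed thing).
The state is a dict: "t": time; "joints": joint angles; "qvel": joint speeds; "tau": joint torques, N m; "eef_pos": TCP position; "tcp_rot": TCP orientation; "ft_force": force on the tool from outside, world axes, zero at the start; "moment": the same for the moment, N m; "opening": opening from 0.0 (shut) to 1.0 (fully open); "grip_force": force on a finger pad.
Only numpy, scipy, OpenCV 4.12 (cv2) and the standard library are available. Lean on these libraries where they do the work, as an engineer would, in place of code of your own. Each camera call takes 0.05 s, during which the arm holds its last target. There are 200 camera calls.

## Working session

There is one attempt and no reset: what is moved stays moved. The work goes in short steps, Python scripts to look and compute and a tool call to move; the robot and the scene stay as the last step left them, time stands still between calls to the robot, and variables do not carry over. Pictures are saved under pics/ and viewed, at most 10 in all, crops included, and the job is handed in when it is done.

Besides the shell and the picture viewer there is one more tool, called after ">>>" as a command line: name --argument value ..., lists and objects as JSON in quotes. step_arm: Moves the arm, as the interface text tells. Its arguments: {"type":"object","properties":{"increments":{"type":"array"},"fingers":{"type":"number"}},"required":["increments"]}

```bash
mkdir -p pics; cat > h.py <<'E'
import numpy as np,cv2
from cell import state,imaging,env,spot_in,mark_of
def world(im,uv,depth=None,z=None):
    K=np.array(im["intrinsics"],float);D=np.array(im["distortion"],float);T=np.linalg.inv(np.array(im["camera_from_world"],float))
    p=cv2.undistortPoints(np.array([[uv]],float),K,D)[0,0]
    ray=T[:3,:3]@np.array([p[0],-p[1],-1.]);o=T[:3,3]
    if z is not None: return o+ray*(z-o[2])/ray[2]
    if depth is None: depth=im["z_map"][int(uv[1]),int(uv[0])]
    return o+ray*depth
E
python3 - <<'E'
from h import *
print(state())
for c in("top","side"):
    im=imaging.read_camera(c);cv2.imwrite(f"pics/{c}0.png",im["color"][:,:,::-1])
    for t in("round_weight_centre","square_weight_centre","stand","tray"):
        for m in mark_of(c,t)[:4]:
            print(c,t,np.round(m["uv"]),round(m["confidence"],2),np.round(world(im,m["uv"])))
        print([ (np.round(b["bbox"]),round(b["confidence"],2)) for b in spot_in(c,t)[:3]])
E
```

```text
{'t': 0.0, 'joints': array([-1.41560799e+00,  4.91547382e-01,  1.55948248e+00,  3.59160612e-06,
        1.09172159e+00, -1.05629164e-01]), 'qvel': array([ 0.00026707,  0.00092783, -0.00109376,  0.00011704, -0.00091437,
       -0.00042946]), 'tau': array([-1.30851407e-03, -6.12651873e+01, -2.58185077e+01,  6.91707619e-02,
        4.82239947e-02, -1.48829340e-04]), 'eef_pos': array([ 161.12586073, -603.55074437,  174.45797574]), 'tcp_rot': array([-3.14044064e+00, -1.25343610e-04,  2.60815768e-01]), 'ft_force': array([-0.04938043, -1.26836226, -0.25348824]), 'moment': array([ 0.02293567, -0.01910146, -0.003161  ]), 'grip_force': 0.0, 'opening': 0.9991901683818333}
top round_weight_centre [187. 234.] 0.68 [399. 321.  31.]
top round_weight_centre [187. 290.] 0.65 [232. 312.  36.]
top round_weight_centre [256. 157.] 0.61 [617. 117. 133.]
[(array([172., 220., 203., 254.]), 0.84), (array([173., 276., 205., 308.]), 0.82), (array([240., 140., 271., 172.]), 0.58)]
top square_weight_centre [242. 210.] 0.77 [464. 151. 128.]
[(array([240., 138., 271., 173.]), 0.71), (array([226., 191., 261., 229.]), 0.56)]
top stand [250. 190.] 0.75 [526. 133.  98.]
[(array([189., 120., 316., 257.]), 0.86)]
top tray [338. 168.] 0.72 [ 626. -138.    3.]
[(array([275.,  88., 404., 244.]), 0.65)]
side round_weight_centre [303. 370.] 0.89 [228. 321.  30.]
side round_weight_centre [193. 203.] 0.77 [608. 141. 130.]
side round_weight_centre [230. 337.] 0.66 [384. 330.  29.]
[(array([280., 347., 329., 398.]), 0.95), (array([170., 180., 215., 218.]), 0.78), (array([201., 314., 249., 360.]), 0.67)]
side square_weight_centre [249. 232.] 0.82 [452. 154. 129.]
[(array([223., 211., 272., 255.]), 0.75)]
side stand [227. 252.] 0.79 [476. 201.  98.]
[(array([125., 170., 311., 309.]), 0.62)]
side tray [257. 182.] 0.8 [ 624. -128.    2.]
[(array([157., 118., 346., 227.]), 0.86)]
```

View pics/top0.png

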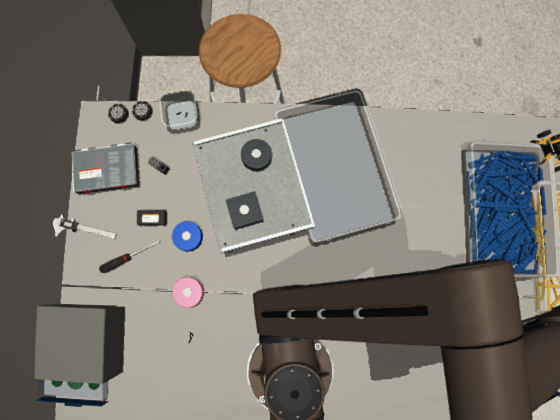

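View pics/side0.png

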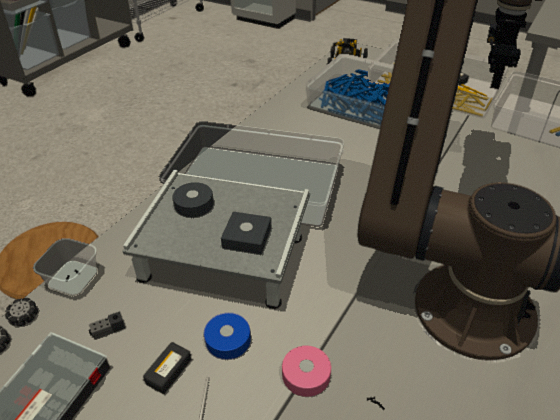

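The top view shows three round candidates: a dark disc at (256,154) on the stand, a blue one at (187,236) and a pink one at (187,292), both on the bench. The dark steel disc fits the description. The square weight is at (244,210), and the open edge faces the tray to the right. Next I'll measure from depth and confirm in a crop.

```bash
python3 - <<'E'
from h import *
im=imaging.read_camera("top");c=im["color"];zm=im["z_map"]
cv2.imwrite("pics/crop.png",cv2.resize(c[110:265,180:330,::-1],None,fx=3.8,fy=3.8,interpolation=cv2.INTER_CUBIC))
K=np.array(im["intrinsics"]);D=np.array(im["distortion"]);T=np.linalg.inv(np.array(im["camera_from_world"]))
v,u=np.mgrid[0:420,0:560]
p=cv2.undistortPoints(np.stack([u,v],-1).reshape(-1,1,2).astype(float),K,D)[:,0]
W=(T[:3,:3]@(np.c_[p[:,0],-p[:,1],-np.ones(len(p))]*zm.reshape(-1,1)).T).T+T[:3,3]
W=W.reshape(420,560,3)
roi=np.zeros((420,560),bool);roi[110:265,180:330]=True
for n,(a,b) in {"plate+":(88,150),"weights":(120,140)}.items():
    m=((W[...,2]>a)&(W[...,2]<b)&roi&(zm>0)).astype(np.uint8)
    k,l,s,_=cv2.connectedComponentsWithStats(m)
    for i in range(1,k):
        if s[i,4]>200:
            P=W[l==i];r=cv2.minAreaRect(P[:,:2].astype(np.float32));print(n,s[i],r,np.round(cv2.boxPoints(r)).tolist(),"med",np.median(P,0).round(1),"circ",cv2.minEnclosingCircle(P[:,:2].astype(np.float32)))
E
```

```text
plate+ [  192   118   123   136 11063] ((546.484375, 125.70162200927734), (342.9131164550781, 282.20550537109375), 17.196575164794922) [[341.0, 210.0], [424.0, -60.0], [752.0, 42.0], [669.0, 311.0]] med [541.1 124.5  99. ] circ ((545.8892822265625, 127.0141372680664), 219.25352478027344)
weights [241 139  31  31 750] ((626.9253540039062, 117.04421997070312), (88.65882873535156, 86.56233978271484), 1.6629188060760498) [[581.0, 159.0], [584.0, 72.0], [672.0, 75.0], [670.0, 162.0]] med [627.1 116.6 129.9] circ ((628.0391845703125, 117.1205825805664), 45.53383255004883)
weights [226 192  37  37 930] ((463.85052490234375, 144.35491943359375), (86.49884033203125, 86.10441589355469), 17.84619903564453) [[409.0, 172.0], [436.0, 90.0], [518.0, 117.0], [492.0, 199.0]] med [462.6 144.  129.9] circ ((463.0037841796875, 145.26400756835938), 58.58991241455078)
```

View pics/crop.png

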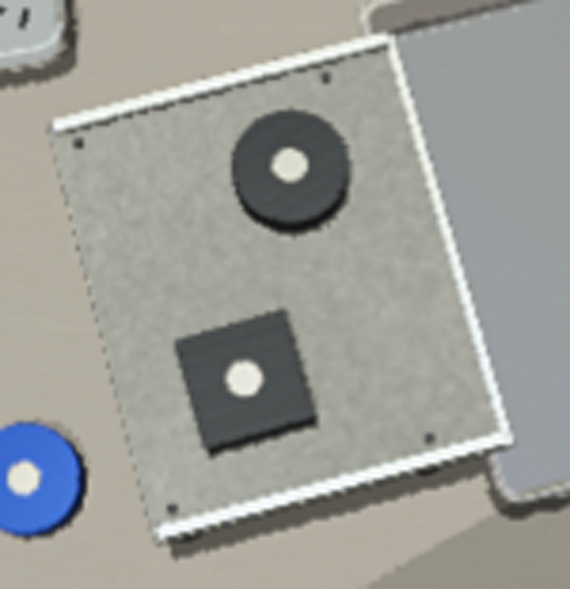

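Confirmed: the plain dark disc at crop (290,165) is the target. The square weight is at (245,378), and the open edge is on the right, by the tray. In the stand frame (yaw 17.2°) the round weight is at about (74,-32) and the square at (-73,42). I'll push with half-open fingers behind the disc at yaw 1.871, along tool -x.

>>> step_arm --increments '[{"slide": [0, 0, -0.06], "roll": 0}, {"slide": [0, 0, -0.12], "roll": 0}, {"slide": [0.05, -0.025, -0.125], "roll": 0}, {"slide": [0.1, -0.05, -0.125], "roll": 0}, {"slide": [0.15, -0.076, -0.125], "roll": 0}]' --fingers 0.5

```text
t: 1.58
eef_pos: [287.5, -490.6, 300.3]
tcp_rot: [3.141, -0.0, 0.26]
ft_force: [0.2, -0.6, -0.3]
opening: 0.539
grip_force: 0.0
```

>>> step_arm --increments '[{"slide": [0.05, -0.025, 0], "roll": 0}, {"slide": [0.1, -0.05, 0], "roll": 0}, {"slide": [0.15, -0.076, 0], "roll": 0}, {"slide": [0.2, -0.1, 0], "roll": 0}, {"slide": [0.256, -0.13, 0], "roll": 0}]'

```text
t: 2.2
eef_pos: [500.7, -299.7, 300.2]
tcp_rot: [3.141, -0.0, 0.26]
ft_force: [0.3, -1.2, 0.3]
opening: 0.501
grip_force: 0.0
```

>>> step_arm --increments '[{"slide": [0.025, -0.05, 0], "roll": 0}, {"slide": [0.05, -0.1, 0], "roll": 0}, {"slide": [0.075, -0.15, 0], "roll": 0}, {"slide": [0.1, -0.2, 0], "roll": 0}, {"slide": [0.125, -0.25, 0], "roll": 0}]'

```text
t: 2.82
eef_pos: [556.0, -25.2, 300.2]
tcp_rot: [3.141, -0.0, 0.261]
ft_force: [0.5, 0.3, 0.3]
opening: 0.5
grip_force: 0.0
```

>>> step_arm --increments '[{"slide": [0.025, -0.05, 0], "roll": 0}, {"slide": [0.05, -0.1, 0], "roll": 0}, {"slide": [0.075, -0.15, 0], "roll": 0}, {"slide": [0.1, -0.2, 0], "roll": 0}, {"slide": [0.1, -0.2, 0], "roll": 0}]'

```text
t: 3.45
eef_pos: [600.8, 195.3, 299.3]
tcp_rot: [-3.141, 0.001, 0.265]
ft_force: [-1.9, -0.4, 0.5]
opening: 0.502
grip_force: 0.0
```

>>> step_arm --increments '[{"slide": [0, 0, 0], "roll": -0.18}, {"slide": [0, 0, 0], "roll": -0.36}, {"slide": [0, 0, 0], "roll": -0.54}, {"slide": [0, 0, 0], "roll": -0.72}, {"slide": [0, 0, 0], "roll": -0.9}]'

```text
t: 4.08
eef_pos: [600.9, 190.9, 300.1]
tcp_rot: [3.141, 0.0, 1.166]
ft_force: [1.0, 0.2, -0.0]
opening: 0.5
grip_force: 0.0
```

>>> step_arm --increments '[{"slide": [0, 0, 0], "roll": -0.18}, {"slide": [0, 0, 0], "roll": -0.36}, {"slide": [0, 0, 0], "roll": -0.54}, {"slide": [0, 0, 0], "roll": -0.71}, {"slide": [0, 0, 0], "roll": -0.71}]'

```text
t: 4.7
eef_pos: [600.9, 191.1, 300.1]
tcp_rot: [3.142, 0.0, 1.869]
ft_force: [0.0, 0.3, -0.2]
opening: 0.504
grip_force: 0.0
```

```bash
python3 - <<'E'
from h import *
for c in("wrist","top"):
    im=imaging.read_camera(c);cv2.imwrite(f"pics/{c}1.png",im["color"][:,:,::-1])
    for t in("round_weight_centre","square_weight_centre"):
        for m in mark_of(c,t)[:3]: print(c,t,np.round(m["uv"]),round(m["confidence"],2),np.round(world(im,m["uv"],z=114)))
        for b in spot_in(c,t)[:3]:
            q=b["bbox"];print("box",np.round(q),round(b["confidence"],2),np.round(world(im,[(q[0]+q[2])/2,(q[1]+q[3])/2],z=125)))
E
```

```text
wrist round_weight_centre [282. 244.] 0.63 [624. 117. 114.]
wrist round_weight_centre [67. 28.] 0.59 [299. 302. 114.]
box [251. 211. 317. 278.] 0.78 [626. 121. 125.]
box [141.  21. 208.  92.] 0.67 [433. 308. 125.]
box [ 27.   0. 100.  61.] 0.65 [304. 297. 125.]
wrist square_weight_centre [174. 192.] 0.97 [464. 145. 114.]
box [135. 158. 210. 225.] 0.83 [465. 149. 125.]
top round_weight_centre [259. 154.] 0.78 [630. 109. 114.]
top round_weight_centre [186. 237.] 0.41 [384. 306. 114.]
box [248. 139. 272. 173.] 0.92 [622. 106. 125.]
box [170. 226. 181. 249.] 0.65 [379. 334. 125.]
box [244. 117. 316. 242.] 0.41 [555.  46. 125.]
```

View pics/wrist1.png

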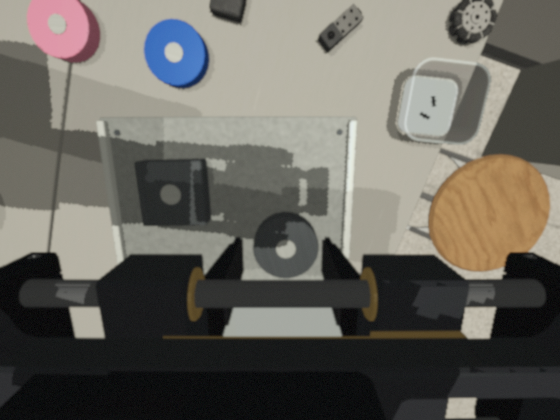

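The wrist view shows the dark disc at (285,245), centred between the fingers, with the square at (172,192) well clear. Its position agrees with the first estimate, about (626,118). Descending behind it.

>>> step_arm --increments '[{"slide": [0, 0.002, 0.05], "roll": 0}, {"slide": [0, 0.003, 0.1], "roll": 0}, {"slide": [0, 0.003, 0.14], "roll": 0}, {"slide": [0, 0.003, 0.16], "roll": 0}, {"slide": [0, 0.003, 0.16], "roll": 0}]'

```text
t: 5.82
eef_pos: [603.2, 192.7, 138.7]
tcp_rot: [-3.139, -0.0, 1.871]
ft_force: [0.3, -0.1, 0.9]
opening: 0.498
grip_force: 0.0
```

>>> step_arm --increments '[{"slide": [0, 0, 0.01], "roll": 0}, {"slide": [0, 0, 0.02], "roll": 0}, {"slide": [0, 0, 0.028], "roll": 0}, {"slide": [0, 0, 0.033], "roll": 0}, {"slide": [0, 0, 0.033], "roll": 0}]'

```text
t: 6.45
eef_pos: [603.7, 192.8, 106.7]
tcp_rot: [-3.141, 0.0, 1.871]
ft_force: [-0.7, -0.6, -0.2]
opening: 0.503
grip_force: 0.0
```

>>> step_arm --increments '[{"slide": [-0.008, 0, 0], "roll": 0}, {"slide": [-0.016, 0, 0], "roll": 0}, {"slide": [-0.024, 0, 0], "roll": 0}, {"slide": [-0.032, 0, 0], "roll": 0}, {"slide": [-0.04, 0, 0], "roll": 0}]'

```text
t: 7.08
eef_pos: [615.8, 154.0, 107.0]
tcp_rot: [3.142, 0.0, 1.871]
ft_force: [0.1, 0.1, -0.7]
opening: 0.497
grip_force: 0.0
```

>>> step_arm --increments '[{"slide": [-0.007, 0, 0], "roll": 0}, {"slide": [-0.014, 0, 0], "roll": 0}, {"slide": [-0.021, 0, 0], "roll": 0}, {"slide": [-0.028, 0, 0], "roll": 0}, {"slide": [-0.035, 0, 0], "roll": 0}]'

```text
t: 7.7
eef_pos: [626.1, 120.7, 107.0]
tcp_rot: [-3.142, 0.0, 1.871]
ft_force: [-0.2, -0.4, -0.7]
opening: 0.499
grip_force: 0.0
```

>>> step_arm --increments '[{"slide": [-0.005, 0, 0], "roll": 0}, {"slide": [-0.01, 0, 0], "roll": 0}, {"slide": [-0.015, 0, 0], "roll": 0}, {"slide": [-0.02, 0, 0], "roll": 0}, {"slide": [-0.025, 0, 0], "roll": 0}]'

```text
t: 8.32
eef_pos: [633.5, 97.0, 107.0]
tcp_rot: [-3.142, 0.0, 1.871]
ft_force: [-0.5, -0.3, 0.1]
opening: 0.5
grip_force: 0.0
```

```bash
python3 - <<'E'
from h import *
print(state()["eef_pos"])
im=imaging.read_camera("side");cv2.imwrite("pics/side2.png",im["color"][100:330,110:380,::-1].repeat(2,0).repeat(2,1))
for m in mark_of("side","round_weight_centre")[:3]: print(np.round(m["uv"]),round(m["confidence"],2),np.round(world(im,m["uv"],z=114)))
E
```

```text
[633.46619459  96.99885993 107.01094375]
[305. 374.] 0.9 [198. 372. 114.]
[194. 202.] 0.83 [622. 122. 114.]
[227. 335.] 0.75 [349. 375. 114.]
```

View pics/side2.png

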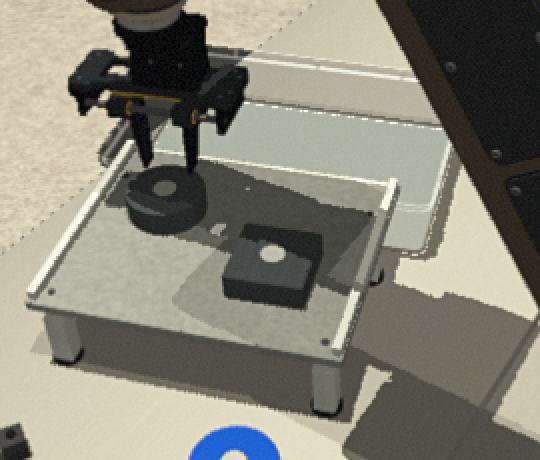

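The disc hasn't moved: it's still at about (622,122), and the fingers show no contact force. The fingertips, at crop (148,165) and (193,170), look higher or further on than the reported TCP. I'll check the reported TCP against the picture.

```bash
python3 - <<'E'
from h import *
s=state();print(s["eef_pos"],s["tcp_rot"],s["joints"],s["opening"],s["t"])
im=imaging.read_camera("side")
def proj(P):
    T=np.array(im["camera_from_world"]);p=T@np.r_[P,1]
    return cv2.projectPoints(np.array([[p[0],-p[1],-p[2]]]),np.zeros(3),np.zeros(3),np.array(im["intrinsics"]),np.array(im["distortion"]))[0].ravel().round(1),-p[2]
e=s["eef_pos"];ex=np.array([.955,.296,0])
for d in(-30,0,30):print("tip",d,proj(e+d*ex))
print("disc",proj(np.array([626,118,130])))
for uv in([184,181],[184,176],[206,183],[205,177],[182,165],[205,165],[193,193],[193,203]):print(uv,world(im,uv).round())
a=im["color"][130:230,140:260,::-1];cv2.imwrite("pics/side3.png",cv2.resize(a,None,fx=6,fy=6,interpolation=cv2.INTER_CUBIC))
E
```

```text
[633.50122285  96.79129583 106.99713405] [-3.14158698e+00  1.68321826e-04  1.87038464e+00] [ 4.86818764e-02  5.82892858e-01  1.58949499e+00 -1.99487420e-04
  9.69168525e-01 -2.50793534e-01] 0.49645631875055923 8.425
tip -30 (array([209.7, 198.1]), np.float64(1166.882226686789))
tip 0 (array([197.4, 196.2]), np.float64(1172.816849881402))
tip 30 (array([185.2, 194.3]), np.float64(1178.7514730760154))
disc (array([192.9, 194.5]), np.float64(1141.1759105090707))
[184, 181] [655. 110. 151.]
[184, 176] [657. 105. 162.]
[206, 183] [605.  93. 154.]
[205, 177] [602.  97. 174.]
[182, 165] [656. 106. 193.]
[205, 165] [597.  98. 209.]
[193, 193] [627. 116. 132.]
[193, 203] [605. 143. 133.]
```

View pics/side3.png

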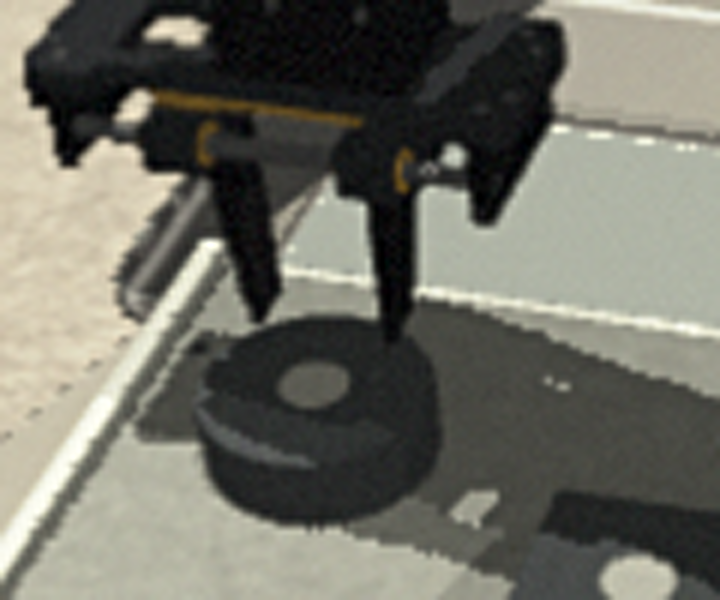

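The fingertips really hover at z≈150, above the disc, while the state says 107. So the reported TCP is about 40 mm too low. I'll back off behind the disc and measure that offset.

>>> step_arm --increments '[{"slide": [0.03, 0, 0], "roll": 0}, {"slide": [0.06, 0, 0], "roll": 0}, {"slide": [0.09, 0, 0], "roll": 0}, {"slide": [0.11, 0, 0], "roll": 0}, {"slide": [0.11, 0, 0], "roll": 0}]'

```text
t: 9.1
eef_pos: [600.6, 203.3, 107.0]
tcp_rot: [3.142, 0.0, 1.873]
ft_force: [0.6, 0.0, 0.3]
opening: 0.5
grip_force: 0.0
```

```bash
cat >> h.py <<'E'
def cloud(im):
    zm=im["z_map"];h,w=zm.shape;v,u=np.mgrid[0:h,0:w];T=np.linalg.inv(np.array(im["camera_from_world"]))
    p=cv2.undistortPoints(np.stack([u,v],-1).reshape(-1,1,2).astype(float),np.array(im["intrinsics"]),np.array(im["distortion"]))[:,0]
    W=(T[:3,:3]@(np.c_[p[:,0],-p[:,1],-np.ones(len(p))]*zm.reshape(-1,1)).T).T+T[:3,3]
    return W[(zm>0).ravel()]
def stand(W):
    d=W-np.array([546.5,125.7,0]);c,s=np.cos(.3001),np.sin(.3001)
    return np.c_[d[:,0]*c+d[:,1]*s,-d[:,0]*s+d[:,1]*c,d[:,2]]
E
python3 - <<'E'
from h import *
s=state();e=s["eef_pos"];print(e,stand(e[None]),s["ft_force"])
im=imaging.read_camera("side");S=stand(cloud(im))
y0=stand(e[None])[0,1]
for a,b in((30,74),(74,120)):
    P=S[(S[:,0]>a)&(S[:,0]<b)&(abs(S[:,1]-y0)<30)&(S[:,2]>103)&(S[:,2]<220)]
    o=P[P[:,2].argsort()];print(len(P),o[:12].round().tolist())
a=im["color"][130:250,140:260,::-1];cv2.imwrite("pics/side4.png",cv2.resize(a,None,fx=5,fy=5,interpolation=cv2.INTER_CUBIC))
E
```

```text
[600.55033791 203.33660937 107.03460242] [[ 74.58526614  58.18866056 107.03460242]] [0.61161178 0.02694035 0.25887548]
179 [[47.0, 64.0, 148.0], [47.0, 48.0, 148.0], [48.0, 68.0, 148.0], [47.0, 59.0, 149.0], [49.0, 70.0, 150.0], [47.0, 54.0, 150.0], [47.0, 57.0, 150.0], [47.0, 64.0, 150.0], [47.0, 48.0, 150.0], [50.0, 68.0, 151.0], [53.0, 66.0, 151.0], [47.0, 68.0, 151.0]]
249 [[101.0, 56.0, 146.0], [101.0, 66.0, 147.0], [101.0, 50.0, 147.0], [103.0, 71.0, 148.0], [100.0, 71.0, 148.0], [103.0, 70.0, 149.0], [99.0, 62.0, 149.0], [100.0, 60.0, 150.0], [100.0, 70.0, 150.0], [101.0, 54.0, 150.0], [99.0, 57.0, 151.0], [101.0, 48.0, 151.0]]
```

View pics/side4.png

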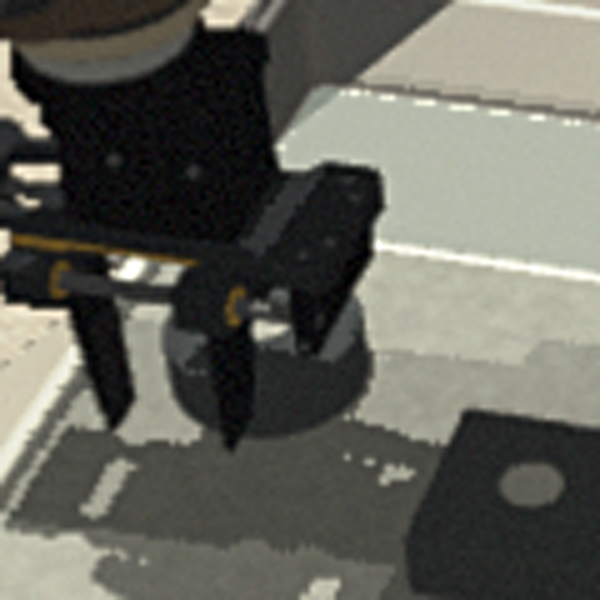

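With the arm backed off, the fingertips at crop (118,428) and (233,448) measure z≈147, against 107 reported. That's a constant offset of about 40 mm; x and y match. I'll lower 37 mm more, watching the force.

>>> step_arm --increments '[{"slide": [0, 0, 0.01], "roll": 0}, {"slide": [0, 0, 0.02], "roll": 0}, {"slide": [0, 0, 0.026], "roll": 0}, {"slide": [0, 0, 0.03], "roll": 0}, {"slide": [0, 0, 0.03], "roll": 0}]'

```text
t: 9.78
eef_pos: [600.8, 202.3, 76.7]
tcp_rot: [-3.141, 0.0, 1.871]
ft_force: [0.5, 0.5, -0.3]
opening: 0.502
grip_force: 0.0
```

>>> step_arm --increments '[{"slide": [0, 0, 0.003], "roll": 0}, {"slide": [0, 0, 0.005], "roll": 0}, {"slide": [0, 0, 0.005], "roll": 0}]'

```text
t: 10.15
eef_pos: [600.8, 202.4, 71.9]
tcp_rot: [-3.141, 0.0, 1.871]
ft_force: [0.4, -0.2, 0.2]
opening: 0.503
grip_force: 0.0
```

```bash
python3 - <<'E'
from h import *
s=state();e=s["eef_pos"];print(e,stand(e[None]),s["ft_force"])
im=imaging.read_camera("side");S=stand(cloud(im))
for a,b in((35,65),(85,120)):
    P=S[(S[:,0]>a)&(S[:,0]<b)&(abs(S[:,1]-58)<14)&(S[:,2]>104)&(S[:,2]<220)]
    print(len(P),P[P[:,2].argsort()][:6].round().tolist())
E
```

```text
[600.77451531 202.37768511  71.88965015] [[74.51595126 57.2063232  71.88965015]] [ 0.42494378 -0.1935996   0.21741939]
158 [[50.0, 64.0, 110.0], [49.0, 68.0, 111.0], [47.0, 59.0, 112.0], [47.0, 66.0, 113.0], [47.0, 47.0, 113.0], [48.0, 58.0, 114.0]]
260 [[101.0, 48.0, 111.0], [100.0, 65.0, 111.0], [101.0, 47.0, 113.0], [100.0, 59.0, 113.0], [101.0, 63.0, 113.0], [101.0, 57.0, 114.0]]
```

Tips are at about 111, well below the disc top (130). I'll push now: contact should come near y≈16, and disc centre y is about TCP y − 48.

>>> step_arm --increments '[{"slide": [-0.008, 0, 0.001], "roll": 0}, {"slide": [-0.016, 0, 0.002], "roll": 0}, {"slide": [-0.024, 0, 0.003], "roll": 0}, {"slide": [-0.032, 0, 0.003], "roll": 0}, {"slide": [-0.038, 0, 0.003], "roll": 0}]'

```text
t: 10.82
eef_pos: [612.3, 165.4, 69.0]
tcp_rot: [3.142, 0.0, 1.87]
ft_force: [0.2, 0.2, -0.5]
opening: 0.504
grip_force: 0.0
```

>>> step_arm --increments '[{"slide": [-0.004, 0, 0], "roll": 0}, {"slide": [-0.008, 0, 0], "roll": 0}, {"slide": [-0.012, 0, 0], "roll": 0}, {"slide": [-0.016, 0, 0], "roll": 0}, {"slide": [-0.02, 0, 0], "roll": 0}]'

```text
t: 11.45
eef_pos: [617.5, 148.2, 69.0]
tcp_rot: [-3.141, -0.002, 1.871]
ft_force: [-2.8, 8.0, 1.1]
opening: 0.501
grip_force: 4.0
```

In contact, about 8 N. Continuing.

>>> step_arm --increments '[{"slide": [-0.005, 0, 0], "roll": 0}, {"slide": [-0.01, 0, 0], "roll": 0}, {"slide": [-0.015, 0, 0], "roll": 0}, {"slide": [-0.02, 0, 0], "roll": 0}, {"slide": [-0.025, 0, 0], "roll": 0}]'

```text
t: 12.08
eef_pos: [624.8, 124.3, 69.0]
tcp_rot: [-3.141, -0.002, 1.871]
ft_force: [-3.5, 9.2, 1.9]
opening: 0.498
grip_force: 4.0
```

>>> step_arm --increments '[{"slide": [-0.005, 0, 0], "roll": 0}, {"slide": [-0.01, 0, 0], "roll": 0}, {"slide": [-0.015, 0, 0], "roll": 0}, {"slide": [-0.02, 0, 0], "roll": 0}, {"slide": [-0.025, 0, 0], "roll": 0}]'

```text
t: 12.7
eef_pos: [632.2, 100.5, 69.0]
tcp_rot: [-3.141, -0.002, 1.871]
ft_force: [-4.0, 9.5, 1.3]
opening: 0.502
grip_force: 4.1
```

```bash
python3 - <<'E'
from h import *
s=state();e=s["eef_pos"];print(e,stand(e[None]),s["ft_force"])
im=imaging.read_camera("side");S=stand(cloud(im))
P=S[(S[:,0]>20)&(S[:,0]<130)&(S[:,1]>-150)&(S[:,1]<20)&(abs(S[:,2]-131)<4)]
print(len(P),P.min(0).round(),P.max(0).round(),np.median(P,0).round())
a=im["color"][110:260,110:310,::-1];cv2.imwrite("pics/side5.png",cv2.resize(a,None,fx=4,fy=4,interpolation=cv2.INTER_CUBIC))
E
```

```text
[632.19148767 100.49410941  69.0270991 ] [[ 74.41041424 -49.41111446  69.0270991 ]] [-3.98143191  9.50081731  1.3426363 ]
361 [  33. -134.  127.] [118. -36. 135.] [ 81. -78. 130.]
```

View pics/side5.png

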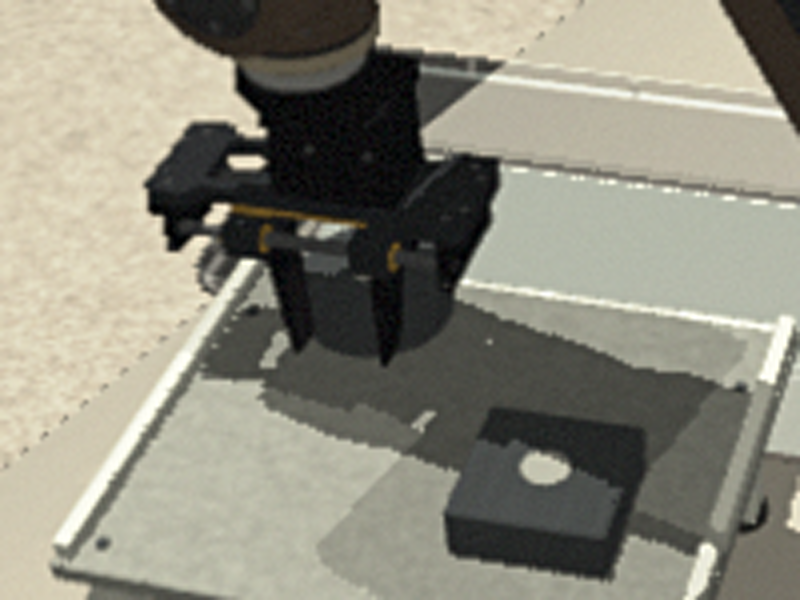

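The disc is flat at y≈-93 with its rim at the edge, seated between both fingers (crop (375,310)). Pushing on over the edge.

>>> step_arm --increments '[{"slide": [-0.006, 0, 0], "roll": 0}, {"slide": [-0.012, 0, 0], "roll": 0}, {"slide": [-0.018, 0, 0], "roll": 0}, {"slide": [-0.024, 0, 0], "roll": 0}, {"slide": [-0.03, 0, 0], "roll": 0}]'

```text
t: 13.38
eef_pos: [641.1, 71.9, 69.1]
tcp_rot: [-3.141, -0.002, 1.871]
ft_force: [-2.2, 9.0, 1.4]
opening: 0.502
grip_force: 4.4
```

>>> step_arm --increments '[{"slide": [-0.008, 0, 0], "roll": 0}, {"slide": [-0.016, 0, 0], "roll": 0}, {"slide": [-0.024, 0, 0], "roll": 0}, {"slide": [-0.032, 0, 0], "roll": 0}, {"slide": [-0.04, 0, 0], "roll": 0}]'

```text
t: 14.0
eef_pos: [653.6, 32.0, 69.2]
tcp_rot: [3.141, 0.0, 1.871]
ft_force: [-0.0, 0.9, -1.0]
opening: 0.502
grip_force: 0.0
```

Force gone: the disc has dropped. Retreating back and up, then checking.

>>> step_arm --increments '[{"slide": [0.02, 0, -0.01], "roll": 0}, {"slide": [0.04, 0, -0.05], "roll": 0}, {"slide": [0.06, 0, -0.1], "roll": 0}, {"slide": [0.1, 0, -0.15], "roll": 0}, {"slide": [0.14, 0, -0.18], "roll": 0}]'

```text
t: 14.62
eef_pos: [611.5, 167.8, 251.9]
tcp_rot: [3.139, 0.0, 1.871]
ft_force: [-0.5, -0.1, -0.3]
opening: 0.499
grip_force: 0.0
```

```bash
python3 - <<'E'
from h import *
im=imaging.read_camera("top");S=stand(cloud(im))
P=S[(abs(S[:,0])<205)&(S[:,1]>-390)&(S[:,1]<-142)&(S[:,2]>15)&(S[:,2]<140)]
print("tray pts",len(P),np.median(P,0).round(),np.percentile(P,[2,98],axis=0).round().tolist())
Q=S[(S[:,0]<0)&(S[:,0]>-140)&(abs(S[:,1]-42)<80)&(abs(S[:,2]-130)<5)]
print("square",(Q.min(0)+Q.max(0))/2,len(Q))
cv2.imwrite("pics/top6.png",im["color"][:300,150:450,::-1].repeat(2,0).repeat(2,1))
E
```

```text
tray pts 959 [ 201. -186.   58.] [[35.0, -388.0, 17.0], [205.0, -151.0, 94.0]]Traceback (most recent call last):
  File "<stdin>", line 6, in <module>
    return umr_minimum(a, axis, None, out, keepdims, initial, where)
ValueError: zero-size array to reduction operation minimum which has no identity
```

```bash
python3 - <<'E'
from h import *
im=imaging.read_camera("top");S=stand(cloud(im))
P=S[(abs(S[:,0])<185)&(S[:,1]>-370)&(S[:,1]<-160)&(S[:,2]>15)&(S[:,2]<140)]
print("tray",len(P),np.median(P,0).round(),P.min(0).round(),P.max(0).round())
a=im["color"][80:260,180:410,::-1]
im=imaging.read_camera("side");S=stand(cloud(im))
Q=S[(S[:,0]<0)&(S[:,0]>-140)&(abs(S[:,1]-42)<80)&(abs(S[:,2]-130)<3)]
print("square",np.percentile(Q,[2,98],axis=0).mean(0),len(Q))
b=im["color"][100:280,120:350,::-1]
cv2.imwrite("pics/end.png",cv2.resize(np.hstack([a,b]),None,fx=1.7,fy=1.7))
E
```

```text
tray 249 [  68. -173.   86.] [  35. -187.   43.] [ 123. -160.   98.]
square [-73.258002    44.90172036 129.98405826] 1158
```

View pics/end.png

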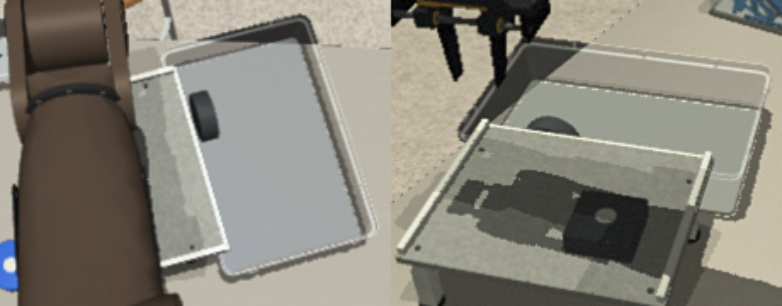

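The disc is in the tray, standing on edge and leaning against the near wall (left panel (203,115)). The square is unmoved at (-73,45). The disc's centre is at about z 50, which is within limits, so I'll check it is at rest and then hand in.

```bash
python3 - <<'E'
from h import *
for k in range(14):
    im=imaging.read_camera("top")
    if k%4 and k<13: continue
    S=stand(cloud(im));P=S[(abs(S[:,0])<185)&(S[:,1]>-370)&(S[:,1]<-150)&(S[:,2]>15)&(S[:,2]<140)]
    print(state()["t"],len(P),P.mean(0).round(1),P.min(0).round(),P.max(0).round())
E
```

```text
14.825 387 [  73.2 -166.7   75.9] [  33. -187.   15.] [ 125. -153.   99.]
15.025 386 [  73.1 -167.1   76. ] [ -54. -283.   16.] [ 123. -153.  100.]
15.225 382 [  73.5 -166.8   75.9] [  35. -187.   17.] [ 123. -153.   97.]
15.425 387 [  73.6 -166.7   75.9] [  35. -186.   16.] [ 123. -153.  100.]
15.475 386 [  73.5 -166.8   75.7] [  35. -186.   16.] [ 124. -153.  100.]
```

```bash
python3 -c "
from h import *
print(env.job_done())"
```

```text
the job is handed in; nothing more can be done
None
```

The round weight was pushed flat over the open edge and rests inside the tray, on edge and leaning against its near side; the square weight did not measurably move, and the job is handed in (no verdict was returned).

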